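Top up the vial rack and hold its label holder home behind the lip

ROBOT

A 6-joint arm with a two-finger parallel gripper is mounted at the origin on the work surface. World frame = base frame: x ahead of the robot, y to its left, z up, the work surface at z = 0. Lengths are in m, angles in rad, forces in N, time in s.
With the tool pointing down it reaches from about 0.375 to 0.9 m from the base axis. Payload 3.1 kg.
Tool frame: the origin (TCP) lies midway between the tips of the shut fingers; the grasp point (between the pads) lies robot.grip_depth behind it (robot.grip_depth is the distance from the TCP to the grasp point, in m); z points along the fingers, y is the line along which they close (so a half turn about z gives the same grasp; the last joint's range is limited). The gripper opens to 87 mm and grips with 3 to 60 N. Pads are 19 mm wide; open, the fingers measure 117 mm over their backs; the gripper's body (75 mm by 190 mm) begins 51 mm behind the grasp point.
Start: joints at [-1.355, 0.527, 1.433, -0, 1.181, -0.178], TCP at [0.24, -0.577, 0.223] pointing down, gripper open.
Joint ranges: [-3.08, 3.08], [-0.75, 2.2], [0.22, 2.44], [-1.43, 4.57], [0, 2.65], [-2.85, 2.85]. Speed limits (rad/s): [2.79, 2.79, 3.14, 3.14, 3.14, 3.14].

INTERFACE

Orientations are given as a unit quaternion [x, y, z, w].
In Python, from rig import robot gives the robot as it stands.
- The arm moves only by the shell command python3 -m creep 'ROWS' [OPENING] [FORCE]. ROWS is a JSON list of rows, 1 to 20 of them, each written [[dx, dy, dz], turn]: dx, dy, dz in m, then a turn about the tool's z in rad; each row shifts and turns the commanded pose from where the row before left it, along the tool's axes as they then stand; what a row does not reach is not made up. A row lasts 1/12 s, in which the tool goes at most 0.0417 m and 0.125 rad, less where a joint would pass 70% of its speed; a pose out of reach is approached as far as the arm can. OPENING is the finger opening in m, set as the command begins (- or left out keeps the last). The fingers move at their own pace and stop on an object; FORCE is the grip in N (left out, the last holds). Time passes only in rows, so rows that do not move let the fingers close. It prints the time, the measured TCP pose, the force, the opening and the grip force at its end. Input that does not fit is refused with a message, and nothing moves.
- robot.get_obs(): the state, without advancing time (a new reading comes with each control period).
- robot.camera(name): name is "side" or "top" or "wrist"; returns a dict with "img" (384x512x3 uint8, red, green, blue), "fx", "fy", "cx", "cy" (pixels), "xyz" and "attitude" of the camera in the world. Camera axes: x right, y down, z forward; pixel columns grow to the right and rows downward; lengths in m; the calibration is good to about 2 mm. A picture is of the moment at which its call begins. There is no depth.
- robot.hand_in(): hands the job in; it is judged then, once.
The state is a dict: "time": time; "q": joint angles; "joint_velocities": joint speeds; "joint_torque": joint torques, N m; "position": TCP position; "tool_rot": TCP orientation; "ft_force": force on the tool from outside, world axes, zero at the start; "moment": the same for the moment, N m; "grip_width": finger opening in m; "grip_force": force on a finger pad.
Only numpy, scipy, OpenCV 4.12 (cv2) and the standard library are available. Lean on these libraries where they do the work, as an engineer would, in place of code of your own. Each camera call takes 0.05 s, during which the arm holds its last target. There are 200 camera calls.

TASK

Two of the six pockets of the vial rack are empty: stand the two spare vials upright in them, each right down on its pocket's floor, leaving the four vials already there, the dish, the jar and the spatula alone. Then take the label holder from its stand, push it down into the slot behind the rack's green lip, label facing outwards over the lip, feeling past the ejector spring until its shoulders sit fully home on the rack. Finish while still gripping it and holding it pressed home: the spring lifts it again if you let go, and I will lock it while you hold.

Things in the scene. Friction and masses are not known exactly. Their poses are not given: they have to be found in the camera images.
- rack: grey vial rack fixed to the bench, 140 (x) by 130 (y) by 40 mm high; origin: centre of its underside; yaw within 0.3 rad. Six square pockets 25 mm wide, 32 mm deep, in two rows: x = -50 and +12 mm, y = -44, 0, +44 mm. A vial in a pocket sticks out 38 mm; 40 mm is free between vials along x, 22 mm along y. Green lip and label slot along the far (+x) edge
- slot_mouth (a point): centre of the label slot's mouth, in the rack's top face, 40 mm above the bench, at x = +60.5, y = 0 in the rack's frame. The slot measures 9 (x) by 60 mm (y), 32 mm deep, mouth edges bevelled 1.5 mm. On its +x side a green lip, 4 mm thick, 130 mm long, rises 7 mm above the rack's top
- spring_bar: orange ejector bar in the slot, 7 by 50 mm, pushed up by a spring; origin at the middle of its top face, 20 mm above the bench when free. It slides straight down, resists with 4 N at first and 8 N when the label holder is home (8 mm down), and lifts the holder again if it is let go
- slot_home (a point): point where the origin of the label holder lies when it is fully home: in the middle of the slot, 12 mm above the bench; axes as the rack's (x towards the lip, z up)
- holder: flat upright label holder, 6 mm thick (x), 96 tall, 45 g; origin: centre of its tongue's underside. Tongue 56 mm wide (y), 28 tall; panel 76 wide, 28 to 62 mm up, its lower shoulders stop hard on the rack's top when home; green grip tab 36 wide, 62 to 96 mm up. Yellow label on its +x face. Starts loose in the stand, origin 6 mm above the bench, yaw within 0.4 rad
- label_face (a point): middle of the yellow label panel's face, on the holder's +x side, 45 mm above its origin
- stand: aluminium stand fixed to the bench, 60 by 95 by 24 mm high, origin at the centre of its underside, with an 8 by 60 mm slot 18 mm deep along y in which the holder stands loosely
- vial0: vial standing in one of the rack's pockets (which one varies): 22 mm diameter, 70 mm tall upright amber glass vial with white cap, 35 g; origin at the centre of its underside, z up. Leave it where it is
- vial1: vial standing in one of the rack's pockets (which one varies): 22 mm diameter, 70 mm tall upright amber glass vial with white cap, 35 g; origin at the centre of its underside, z up. Leave it where it is
- vial2: vial standing in one of the rack's pockets (which one varies): 22 mm diameter, 70 mm tall upright amber glass vial with white cap, 35 g; origin at the centre of its underside, z up. Leave it where it is
- vial3: vial standing in one of the rack's pockets (which one varies): 22 mm diameter, 70 mm tall upright amber glass vial with white cap, 35 g; origin at the centre of its underside, z up. Leave it where it is
- spare0: spare vial standing on the blue mat at the right: 22 mm diameter, 70 mm tall upright amber glass vial with white cap, 35 g; origin at the centre of its underside, z up
- spare1: spare vial standing on the blue mat at the right: 22 mm diameter, 70 mm tall upright amber glass vial with white cap, 35 g; origin at the centre of its underside, z up
- pocket0 (a point): centre of the floor of the pocket at x = -50, y = -44 mm in the rack's frame, 8 mm above the bench; origin of a vial that stands in it
- pocket1 (a point): centre of the floor of the pocket at x = -50, y = 0 mm in the rack's frame, 8 mm above the bench; origin of a vial that stands in it
- pocket2 (a point): centre of the floor of the pocket at x = -50, y = 44 mm in the rack's frame, 8 mm above the bench; origin of a vial that stands in it
- pocket3 (a point): centre of the floor of the pocket at x = 12, y = -44 mm in the rack's frame, 8 mm above the bench; origin of a vial that stands in it
- pocket4 (a point): centre of the floor of the pocket at x = 12, y = 0 mm in the rack's frame, 8 mm above the bench; origin of a vial that stands in it
- pocket5 (a point): centre of the floor of the pocket at x = 12, y = 44 mm in the rack's frame, 8 mm above the bench; origin of a vial that stands in it
- dish: bystander: white ceramic dish, 76 mm wide, 18 mm high, beyond the rack; origin at the centre of its underside
- jar: bystander: white jar with blue lid, 52 mm wide, 55 mm tall, beyond the rack; origin at the centre of its underside
- spatula: bystander: spatula with black handle, 160 mm long, lying on the mat beyond the stand; origin on its underside

How it is judged:
By the outcome, as a careful person would: the job done as asked, in the order asked, and still so for the second after the job is handed in, while the arm keeps its last pose, push and grip.
It also fails if it takes over 64 s, if anything falls off the work surface, if the arm or the gripper's body presses on something with over 40 N, if the wrist force passes 120 N, or if a joint passes its speed limit or range.

## Working session

There is one attempt and no reset: what is moved stays moved. The work goes in short steps, Python scripts to look and compute and a shell command to move; the robot and the scene stay as the last step left them, time stands still between calls to the robot, and variables do not carry over. Pictures are saved under pics/ and viewed, at most 10 in all, crops included, and the job is handed in when it is done.

```bash
ls; mkdir -p pics; python3 - <<'E'
from rig import robot
import cv2
o=robot.get_obs();print({k:o[k] for k in('time','position','tool_rot','grip_width','ft_force')},robot.grip_depth)
for n in('top','side'):
    c=robot.camera(n);cv2.imwrite(f'pics/{n}0.png',c['img'][:,:,::-1]);print(n,{k:c[k] for k in c if k!='img'})
    import pickle;pickle.dump(c,open(f'{n}0.pkl','wb'))
E
```

```text
pics
{'time': 0.0, 'position': array([ 0.23965941, -0.57644346,  0.22158801]), 'tool_rot': array([ 9.80678027e-01,  1.95625842e-01, -3.38134242e-05, -1.06576607e-03]), 'grip_width': 0.08712763452772047, 'ft_force': array([-0.12159134,  0.64113752,  0.15845679])} 0.0187
top {'fx': 496.0782086526216, 'fy': 496.0782086526216, 'cx': 254.49123422395763, 'cy': 192.66771258804184, 'xyz': array([0.51045488, 0.04825704, 1.1602316 ]), 'attitude': array([ 0.7126447 , -0.70013363,  0.03880102, -0.02109297])}
side {'fx': 492.05244146383205, 'fy': 492.05244146383205, 'cx': 260.019053939292, 'cy': 190.49079104564711, 'xyz': array([0.2856404 , 0.70077247, 0.86996768]), 'attitude': array([-0.21672043,  0.9074672 , -0.35174811,  0.07621555])}
```

View pics/top0.png

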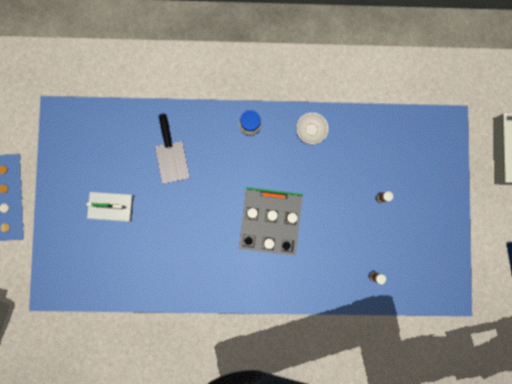

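View pics/side0.png

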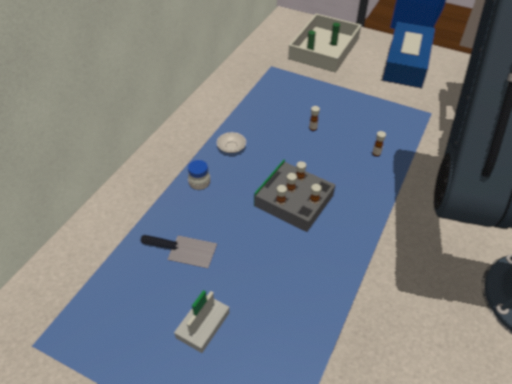

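The top view shows the rack near (271,221), with empty pockets at (248,241) and (287,246). These are pocket2 and pocket0. The spare caps are at (388,197) and (381,280), and the holder in its stand is near (108,206). The side view agrees.

```bash
cat > h.py <<'E'
import numpy as np,cv2
from scipy.spatial.transform import Rotation as R
def ray(c,u,v):
    return R.from_quat(c['attitude']).apply([(u-c['cx'])/c['fx'],(v-c['cy'])/c['fy'],1.])
def onz(c,u,v,z):
    d=ray(c,u,v);return c['xyz']+d*(z-c['xyz'][2])/d[2]
def proj(c,p):
    q=R.from_quat(c['attitude']).inv().apply(np.asarray(p)-c['xyz']);return np.array([c['cx']+c['fx']*q[0]/q[2],c['cy']+c['fy']*q[1]/q[2]])
def tri(c1,p1,c2,p2):
    a,b=ray(c1,*p1),ray(c2,*p2);s=np.linalg.lstsq(np.c_[a,-b],c2['xyz']-c1['xyz'],rcond=None)[0]
    x,y=c1['xyz']+a*s[0],c2['xyz']+b*s[1];return (x+y)/2,np.linalg.norm(x-y)
def blobs(m,lo=4,hi=1e9):
    n,l,s,c=cv2.connectedComponentsWithStats(m.astype('uint8'));return [(c[i].round(2),int(s[i,4]),l==i) for i in range(1,n) if lo<=s[i,4]<=hi]
def masks(im):
    r,g,b=[im[...,i].astype(int) for i in range(3)]
    return dict(white=(np.minimum(np.minimum(r,g),b)>165)&(abs(r-b)<45),green=(g>r+35)&(g>b+20),orange=(r>g+60)&(r>b+60)&(r>140),yellow=(r>150)&(g>130)&(b<110))
E
python3 - <<'E'
import pickle
from h import *
for n in('top','side'):
    c=pickle.load(open(n+'0.pkl','rb'));M=masks(c['img'])
    for k in M:
        for p,a,m in blobs(M[k],4,1500):
            if 30<p[0]<475 and 90<p[1]<350 and n=='top' or n=='side' and 70<p[1]<350 and 150<p[0]<420:
                zz=.07 if k=='white' else .047
                e=''
                if k!='white':
                    (x,y),(w,h),an=cv2.minAreaRect(np.argwhere(m)[:,::-1].astype('float32'));e=np.round([w,h,an],1)
                print(n,k,p,a,onz(c,*p,zz).round(4),e)
E
```

```text
top white [312.17 127.2 ] 721 [ 0.7528 -0.105   0.07  ] 
top white [172.14 163.21] 934 [0.6652 0.2046 0.07  ] 
top white [387.99 195.81] 70 [ 0.6019 -0.2749  0.07  ] 
top white [109.2  206.32] 987 [0.5674 0.3387 0.07  ] 
top white [251.96 212.7 ] 70 [0.559  0.0265 0.07  ] 
top white [272. 215.] 69 [ 0.5547 -0.0176  0.07  ] 
top white [291.91 217.5 ] 70 [ 0.55   -0.0616  0.07  ] 
top white [268.77 243.3 ] 69 [ 0.4927 -0.0114  0.07  ] 
top white [381.   278.87] 75 [ 0.4192 -0.2584  0.07  ] 
top white [429.72 323.85] 1045 [ 0.3239 -0.3647  0.07  ] 
top white [ 69.25 343.5 ] 4 [0.2734 0.4111 0.07  ] 
top white [ 31.  347.5] 8 [0.2642 0.4913 0.07  ] 
top white [ 51.44 348.44] 9 [0.2627 0.4482 0.07  ] 
top white [ 69.8 348.4] 5 [0.2632 0.4095 0.07  ] 
top green [274.15 191.23] 110 [ 0.6094 -0.0232  0.047 ] [54.4  2.   6.8]
top green [ 99.89 204.44] 55 [0.5724 0.3656 0.047 ] [ 3. 17. 90.]
top orange [273. 195.] 71 [ 0.6008 -0.0207  0.047 ] [20.3  3.3  6.3]
side white [315.17 107.67] 6 [ 0.602 -0.278  0.07 ] 
side white [381.1 133.3] 10 [ 0.4193 -0.2599  0.07  ] 
side white [230.26 138.1 ] 31 [ 0.7404 -0.0731  0.07  ] 
side white [300.73 164.  ] 11 [ 0.5529 -0.0699  0.07  ] 
side white [291.75 176.25] 8 [ 0.5553 -0.0244  0.07  ] 
side white [281.36 188.09] 11 [0.5609 0.0192 0.07  ] 
side white [316.27 187.18] 11 [ 0.4934 -0.0187  0.07  ] 
side green [269.11 177.16] 70 [ 0.6085 -0.0185  0.047 ] [ 1.7 41.9 41. ]
side green [198.92 301.62] 139 [0.5848 0.3317 0.047 ] [ 7.7 22.3 35.5]
```

```bash
cat >> h.py <<'E'
def go(p,th=None):
    from rig import robot
    o=robot.get_obs();r=R.from_quat(o['tool_rot']);m=r.as_matrix()
    t=np.arctan2(m[1,0],m[0,0])
    if th is not None:
        print('turn',round(-(th-t),4)); c,s=np.cos(th),np.sin(th); m=np.array([[c,s,0],[s,-c,0],[0,0,-1]])
    print('delta in tool axes after turn',(m.T@(np.asarray(p)-o['position'])).round(4),'theta',round(t,4),'tilt',r.as_matrix()[:,2].round(4),'z',o['position'][2].round(4))
E
python3 - <<'E'
import pickle
from h import *
T=pickle.load(open('top0.pkl','rb'));S=pickle.load(open('side0.pkl','rb'))
loc=np.array([[12,44],[12,0],[12,-44],[-50,0]])/1000
tp=[(251.96,212.7),(272,215),(291.91,217.5),(268.77,243.3)];sp=[(281.36,188.09),(291.75,176.25),(300.73,164),(316.27,187.18)]
def fit(w):
    a=loc-loc.mean(0);b=w-w.mean(0);y=np.arctan2((a[:,0]*b[:,1]-a[:,1]*b[:,0]).sum(),(a*b).sum())
    r=np.array([[np.cos(y),-np.sin(y)],[np.sin(y),np.cos(y)]]);t=w.mean(0)-r@loc.mean(0)
    print('rack',t.round(4),'yaw',y.round(4),'res',np.abs(loc@r.T+t-w).max().round(4))
    for n,p in dict(p0=(-.05,-.044),p2=(-.05,.044),slot=(.0605,0)).items(): print(n,(r@p+t).round(4))
fit(np.array([onz(T,*p,.078)[:2] for p in tp]));fit(np.array([onz(S,*p,.078)[:2] for p in sp]))
for p,q in zip(tp+[(387.99,195.81),(381,278.87)],sp+[(315.17,107.67),(381.1,133.3)]): a,e=tri(T,p,S,q);print(a.round(4),e.round(4))
go([.419,-.2585,.2],1.47)
E
```

```text
rack [ 0.5424 -0.0159] yaw -0.1007 res 0.0002
p0 [ 0.4882 -0.0547]
p2 [0.4971 0.0329]
slot [ 0.6026 -0.022 ]
rack [ 0.5416 -0.0165] yaw -0.0942 res 0.0009
p0 [ 0.4877 -0.0556]
p2 [0.4959 0.032 ]
slot [ 0.6018 -0.0222]
[0.5583 0.0266 0.0786] 0.0007
[ 0.5536 -0.0175  0.0774] 0.0017
[ 0.5497 -0.0606  0.0796] 0.0
[ 0.4921 -0.0112  0.078 ] 0.0016
[ 0.6012 -0.2742  0.073 ] 0.0008
[ 0.4192 -0.258   0.0716] 0.0003
turn -1.0762
delta in tool axes after turn [0.3344 0.1464 0.0217] theta 0.3938 tilt [-4.0e-04  1.9e-03 -1.0e+00] z 0.2217
```

```bash
python3 -m creep '[[[0, 0, 0], -0.12], [[0, 0, 0], -0.12], [[0, 0, 0], -0.12], [[0, 0, 0], -0.12], [[0, 0, 0], -0.12], [[0, 0, 0], -0.12], [[0, 0, 0], -0.12], [[0, 0, 0], -0.12], [[0, 0, 0], -0.116]]' 0.05
python3 -m creep '[[[0.033, 0.0146, 0.002], 0], [[0.033, 0.0146, 0.002], 0], [[0.033, 0.0146, 0.002], 0], [[0.033, 0.0146, 0.002], 0], [[0.033, 0.0146, 0.002], 0], [[0.033, 0.0146, 0.002], 0], [[0.033, 0.0146, 0.002], 0], [[0.033, 0.0146, 0.002], 0], [[0.033, 0.0146, 0.002], 0], [[0.037, 0.0146, 0.002], 0], [[0, 0, 0], 0], [[0, 0, 0], 0]]'
python3 - <<'E'
from h import *
from rig import robot
go([.4192,-.2583,.04],1.47)
c=robot.camera('wrist');cv2.imwrite('pics/w1.png',c['img'][:,:,::-1]);print(c['xyz'],c['fx'])
for p,a,m in blobs(masks(c['img'])['white'],60): print(p,a,onz(c,*p,.07))
E
```

```text
time: 0.85
position: [0.2397, -0.5767, 0.222]
tool_rot: [0.74, 0.673, 0.0, -0.001]
ft_force: [-0.3, 1.0, -0.7]
grip_width: 0.0502
grip_force: 0.0
time: 1.85
position: [0.4191, -0.2573, 0.2022]
tool_rot: [0.74, 0.672, -0.0, -0.001]
ft_force: [0.4, -0.8, -0.1]
grip_width: 0.05
grip_force: 0.0
turn 0.0044
delta in tool axes after turn [-0.001   0.0002  0.1622] theta 1.4744 tilt [-1.1e-03  8.0e-04 -1.0e+00] z 0.2022
[ 0.42653303 -0.18485154  0.36406316] 331.8709945316776
[ 74.47 151.87] 29451 [ 0.25967954 -0.21027846  0.07      ]
[458.6  185.76] 433 [ 0.60091785 -0.27399837  0.07      ]
[ 12.74 312.39] 223 [ 0.15743739 -0.36503713  0.07      ]
[198.13 315.16] 87 [ 0.34508083 -0.38612682  0.07      ]
```

View pics/w1.png

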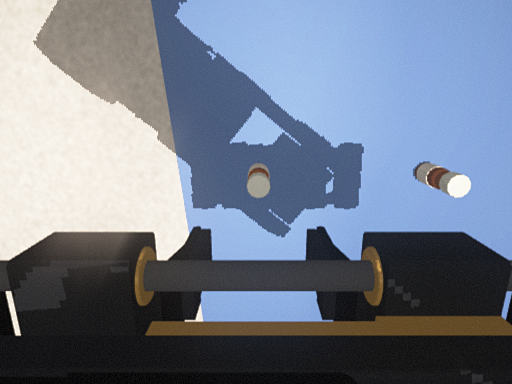

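The wrist view shows spare1's cap at (258,185), centred between the fingers, and spare0's at (458,186). Both agree with the top-view fixes to within 1 mm. Next I descend and grip.

```bash
python3 -m creep '[[[-0.001, 0, 0.03], 0.004], [[0, 0, 0.034], 0], [[0, 0, 0.034], 0], [[0, 0, 0.034], 0], [[0, 0, 0.032], 0], [[0, 0, 0], 0], [[0, 0, 0], 0]]' 0.05
python3 -m creep '[[[0, 0, 0], 0], [[0, 0, 0], 0], [[0, 0, 0], 0], [[0, 0, 0], 0], [[0, 0, 0], 0], [[0, 0, 0], 0], [[0, 0, 0], 0]]' 0.01 12
python3 -m creep '[[[0, 0, -0.03], 0], [[0, 0, -0.04], 0], [[0, 0, -0.04], 0], [[0, 0, 0], 0]]'
python3 - <<'E'
from h import *
go([.4879,-.0551,.135],1.47)
E
```

```text
time: 2.48
position: [0.4173, -0.2611, 0.0371]
tool_rot: [0.744, 0.668, -0.0, -0.002]
ft_force: [-0.6, -0.2, 0.5]
grip_width: 0.0499
grip_force: 0.0
time: 3.07
position: [0.4192, -0.261, 0.0396]
tool_rot: [0.743, 0.669, 0.0, 0.001]
ft_force: [-1.0, 0.6, 7.7]
grip_width: 0.0211
grip_force: 12.0
time: 3.4
position: [0.4221, -0.2634, 0.1549]
tool_rot: [0.743, 0.669, 0.0, 0.007]
ft_force: [1.2, -0.5, -0.6]
grip_width: 0.0214
grip_force: 12.0
turn -0.0037
delta in tool axes after turn [0.2139 0.0445 0.0199] theta 1.4663 tilt [ 0.0097 -0.0095 -0.9999] z 0.1549
```

```bash
python3 -m creep '[[[0.035, 0.0074, 0.002], 0], [[0.035, 0.0074, 0.002], 0], [[0.035, 0.0074, 0.002], 0], [[0.035, 0.0074, 0.002], 0], [[0.035, 0.0074, 0.002], 0], [[0.035, 0.0074, 0.002], 0], [[0, 0, 0], 0], [[0, 0, 0], 0], [[0, 0, 0], 0], [[0, 0, 0], 0]]'
python3 - <<'E'
from h import *
from rig import robot
o=robot.get_obs();print(o['position'],o['ft_force'],o['moment'],o['joint_velocities'].round(3))
go([.4879,-.0551,.135],1.47)
c=robot.camera('wrist');cv2.imwrite('pics/w2.png',c['img'][:,:,::-1])
for p,a,m in blobs(masks(c['img'])['white'],60): print(p,a,onz(c,*p,.078),onz(c,*p,o['position'][2]+.031))
print(proj(c,o['position']),c['xyz']-o['position'])
for n,p in dict(p0=(.4882,-.0547),p2=(.4971,.0329)).items():print(n,proj(c,[*p,.04]))
E
```

```text
time: 4.23
position: [0.4846, -0.0573, 0.1365]
tool_rot: [0.744, 0.669, -0.0, 0.0]
ft_force: [-0.4, 0.0, -0.7]
grip_width: 0.021
grip_force: 12.0
[ 0.48463767 -0.05734586  0.13646464] [-0.35788288  0.00209481 -0.74800065] [ 0.01589814 -0.08237735 -0.04488997] [-0.017 -0.001 -0.002  0.002 -0.     0.002]
turn -0.0053
delta in tool axes after turn [0.0026 0.003  0.0015] theta 1.4647 tilt [-1.e-04 -3.e-04 -1.e+00] z 0.1365
[308.57  85.04] 8092 [0.5252223  0.02291743 0.078     ] [0.51197212 0.0197719  0.16746464]
[ 30.57 176.46] 10500 [ 0.33392716 -0.01610699  0.078     ] [ 0.39838571 -0.00339985  0.16746464]
[263.97  79.28] 283 [0.49759132 0.02929706 0.078     ] [0.49556552 0.02355997 0.16746464]
[357.73 139.1 ] 616 [ 0.55518009 -0.01424479  0.078     ] [ 0.52976033 -0.00229412  0.16746464]
[239.8 148.8] 75 [ 0.47726222 -0.01241814  0.078     ] [ 0.48349459 -0.0012095   0.16746464]
[259.38 155.57] 72 [ 0.48970133 -0.01826714  0.078     ] [ 0.49088063 -0.0046825   0.16746464]
[355.99 207.28] 406 [ 0.55275421 -0.06126316  0.078     ] [ 0.5283199  -0.03021249  0.16746464]
[ 43.09 312.46] 2912 [ 0.31303038 -0.12051195  0.078     ] [ 0.38597771 -0.06539298  0.16746464]
[257.87082024 246.58176043] [0.00796674 0.07251996 0.16176995]
p0 [262.11553546 193.35509109]
p2 [261.98200611  77.81843314]
```

View pics/w2.png

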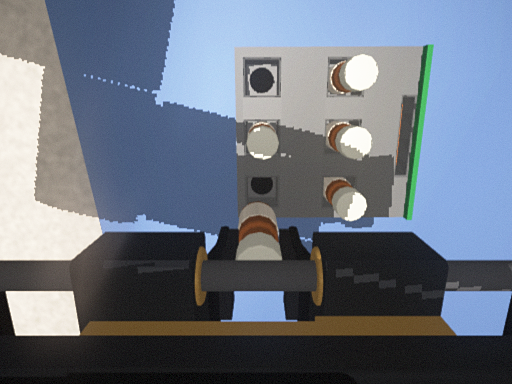

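```bash
python3 - <<'E'
from h import *
from rig import robot
o=robot.get_obs();c=robot.camera('wrist');im=c['img']
p=o['position'];m=R.from_quat(o['tool_rot']).as_matrix()
for dz in(.036,.0385,.041):
  for d in (0,.003): print(dz,d,[proj(c,p+m@[d+a,b,dz]).round(1) for a,b in((.011,0),(0,.011),(0,-.011))])
g=cv2.cvtColor(im,cv2.COLOR_RGB2GRAY);print(im[194:216:2,258].tolist());print([int(g[212,u]) for u in range(234,286,2)])
cv2.imwrite('pics/w3.png',cv2.resize(im[140:270,190:330,::-1],None,fx=5,fy=4.6,interpolation=cv2.INTER_NEAREST))
E
```

```text
0.036 0 [array([258. , 206.4]), array([275.4, 223. ]), array([240.6, 223. ])]
0.036 0.003 [array([258. , 201.8]), array([275.4, 218.5]), array([240.5, 218.5])]
0.0385 0 [array([258. , 205.2]), array([275.2, 221.6]), array([240.8, 221.6])]
0.0385 0.003 [array([258. , 200.6]), array([275.2, 217.2]), array([240.7, 217.2])]
0.041 0 [array([258., 204.]), array([275. , 220.3]), array([241. , 220.3])]
0.041 0.003 [array([258. , 199.5]), array([275. , 215.9]), array([240.9, 215.9])]
[[69, 70, 72], [86, 84, 82], [65, 64, 66], [69, 65, 61], [119, 108, 94], [135, 129, 118], [137, 126, 114], [135, 126, 116], [136, 126, 115], [133, 126, 115], [144, 130, 116]]
[91, 92, 81, 99, 131, 137, 130, 134, 129, 128, 129, 126, 127, 130, 129, 128, 137, 136, 136, 138, 93, 80, 86, 85, 82, 83]
```

View pics/w3.png

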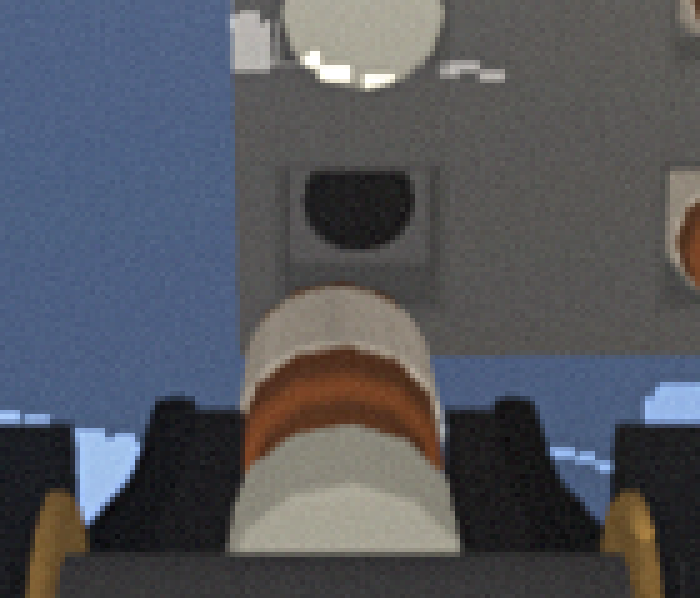

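The crop shows the vial bottom's front edge at about (258,202), so the vial sits about 2 mm ahead of the TCP. The pocket0 mouth is centred near (262,192), as predicted.

```bash
python3 -m creep '[[[0.0008, 0.0031, 0], -0.005], [[0, 0, 0.02], 0], [[0, 0, 0.02], 0], [[0, 0, 0.01], 0], [[0, 0, 0], 0], [[0, 0, 0], 0], [[0, 0, 0], 0]]'
python3 - <<'E'
from h import *
go([.4880,-.0549,.0476],1.47)
E
```

```text
time: 4.92
position: [0.4885, -0.0563, 0.0871]
tool_rot: [0.742, 0.671, 0.0, 0.0]
ft_force: [-0.1, 0.1, -0.8]
grip_width: 0.0207
grip_force: 12.0
turn 0.0003
delta in tool axes after turn [ 0.0013 -0.0007  0.0395] theta 1.4703 tilt [ 1.e-03 -3.e-04 -1.e+00] z 0.0871
```

```bash
python3 -m creep '[[[-0.0006, -0.0006, 0.004], 0], [[0, 0, 0.004], 0], [[0, 0, 0.004], 0], [[0, 0, 0.004], 0], [[0, 0, 0.004], 0], [[0, 0, 0.004], 0], [[0, 0, 0], 0]]'
python3 -m creep '[[[0, 0, 0.004], 0], [[0, 0, 0.004], 0], [[0, 0, 0.004], 0], [[0, 0, 0.003], 0], [[0, 0, 0], 0], [[0, 0, 0], 0]]'
```

```text
time: 5.5
position: [0.4868, -0.0562, 0.0617]
tool_rot: [0.742, 0.671, -0.0, -0.001]
ft_force: [-0.1, -0.2, 0.1]
grip_width: 0.0212
grip_force: 12.0
time: 6.0
position: [0.4872, -0.0564, 0.0474]
tool_rot: [0.742, 0.671, -0.0, -0.0]
ft_force: [-0.1, 0.5, 0.7]
grip_width: 0.0214
grip_force: 12.1
```

```bash
python3 -m creep '[[[0, 0, 0.001], 0], [[0, 0, 0.001], 0], [[0, 0, 0], 0], [[0, 0, 0], 0]]'
python3 -m creep '[[[0, 0, 0], 0], [[0, 0, 0], 0], [[0, 0, 0], 0], [[0, 0, 0], 0]]' 0.036
python3 -m creep '[[[0, 0, -0.02], 0], [[0, 0, -0.03], 0], [[0, 0, -0.04], 0], [[0, 0, 0], 0], [[0, 0, 0], 0]]'
python3 - <<'E'
from h import *
go([.6012,-.2745,.14],1.47)
E
```

```text
time: 6.33
position: [0.4878, -0.0566, 0.0468]
tool_rot: [0.742, 0.671, 0.0, 0.001]
ft_force: [-0.5, -0.3, 11.5]
grip_width: 0.0211
grip_force: 12.0
time: 6.67
position: [0.4873, -0.0564, 0.0453]
tool_rot: [0.742, 0.671, -0.0, -0.0]
ft_force: [0.8, 0.7, -0.1]
grip_width: 0.0345
grip_force: 0.0
time: 7.08
position: [0.4889, -0.0569, 0.1374]
tool_rot: [0.742, 0.671, 0.001, 0.002]
ft_force: [-1.1, 0.2, -0.0]
grip_width: 0.0357
grip_force: 0.0
turn 0.0009
delta in tool axes after turn [-0.2052  0.1336 -0.0026] theta 1.4709 tilt [ 0.005  -0.0018 -1.    ] z 0.1374
```

```bash
python3 -m creep '[[[-0.0342, 0.0222, 0], 0], [[-0.0342, 0.0222, 0], 0], [[-0.0342, 0.0222, 0], 0], [[-0.0342, 0.0222, 0], 0], [[-0.0342, 0.0222, 0], 0], [[-0.0342, 0.0222, 0], 0], [[0, 0, 0], 0], [[0, 0, 0], 0], [[0, 0, 0], 0], [[0, 0, 0], 0]]' 0.05
python3 - <<'E'
from h import *
from rig import robot
go([.6012,-.2746,.038],1.47);o=robot.get_obs()
c=robot.camera('wrist');im=c['img']
for p,a,m in blobs(masks(im)['white'],60):
  q=onz(c,*p,.07); print(p,a,q)
E
```

```text
time: 7.92
position: [0.5978, -0.2719, 0.134]
tool_rot: [0.741, 0.671, -0.0, -0.002]
ft_force: [-0.2, 0.3, 0.8]
grip_width: 0.0499
grip_force: 0.0
turn 0.0016
delta in tool axes after turn [-0.0023  0.0037  0.096 ] theta 1.4716 tilt [-0.0036  0.0027 -1.    ] z 0.134
[455.46   5.5 ] 696 [ 0.73012513 -0.15371576  0.07      ]
[255.8   86.11] 1758 [ 0.60438896 -0.18822982  0.07      ]
[241.9  136.25] 1407 [ 0.59185442 -0.21926446  0.07      ]
[263.9 211.7] 648 [ 0.60158119 -0.27385808  0.07      ]
[509.62 242.78] 145 [ 0.77838692 -0.31511761  0.07      ]
[506.06 304.08] 155 [ 0.78074462 -0.36669482  0.07      ]
```

```bash
python3 -m creep '[[[-0.0015, 0.0037, 0.02], 0], [[0, 0, 0.03], 0], [[0, 0, 0.03], 0], [[0, 0, 0.016], 0], [[0, 0, 0], 0], [[0, 0, 0], 0], [[0, 0, 0], 0]]'
python3 -m creep '[[[0, 0, 0], 0], [[0, 0, 0], 0], [[0, 0, 0], 0], [[0, 0, 0], 0], [[0, 0, 0], 0], [[0, 0, 0], 0], [[0, 0, 0], 0]]' 0.01 12
python3 -m creep '[[[0, 0, -0.03], 0], [[0, 0, -0.04], 0], [[0, 0, -0.04], 0], [[0, 0, 0], 0]]'
python3 - <<'E'
from h import *
go([.4966,.0327,.142],1.47)
E
```

```text
time: 8.55
position: [0.6037, -0.2755, 0.0409]
tool_rot: [0.741, 0.671, 0.0, 0.001]
ft_force: [-0.4, -0.6, 0.1]
grip_width: 0.05
grip_force: 0.0
time: 9.13
position: [0.6029, -0.2759, 0.0399]
tool_rot: [0.742, 0.671, -0.0, 0.0]
ft_force: [0.2, -0.6, 2.6]
grip_width: 0.0217
grip_force: 11.9
time: 9.47
position: [0.6078, -0.2788, 0.1582]
tool_rot: [0.742, 0.671, 0.002, 0.008]
ft_force: [1.2, 0.1, 0.2]
grip_width: 0.0213
grip_force: 11.9
turn 0.0008
delta in tool axes after turn [ 0.2987 -0.1419  0.0162] theta 1.4708 tilt [ 0.0136 -0.0089 -0.9999] z 0.1582
```

```bash
python3 -m creep '[[[0.0332, -0.0158, 0.001], 0], [[0.0332, -0.0158, 0.001], 0], [[0.0332, -0.0158, 0.001], 0], [[0.0332, -0.0158, 0.001], 0], [[0.0332, -0.0158, 0.001], 0], [[0.0332, -0.0158, 0.001], 0], [[0.0332, -0.0158, 0.001], 0], [[0.0332, -0.0158, 0.001], 0], [[0.0332, -0.0158, 0.001], 0], [[0, 0, 0], 0], [[0, 0, 0], 0], [[0, 0, 0], 0], [[0, 0, 0], 0]]'
python3 - <<'E'
from h import *
from rig import robot
go([.4970,.0327,.09],1.47)
o=robot.get_obs();c=robot.camera('wrist');im=c['img'];p=o['position'];m=R.from_quat(o['tool_rot']).as_matrix()
for d in(0,.002): print(proj(c,p+m@[d+.011,0,.039]),proj(c,p+m@[d,0,-.031]))
print(proj(c,[.4970,.0327,.04]))
cv2.imwrite('pics/w4.png',cv2.resize(im[120:250,190:330,::-1],None,fx=5,fy=4.6,interpolation=cv2.INTER_NEAREST))
E
```

```text
time: 10.55
position: [0.4925, 0.0347, 0.1407]
tool_rot: [0.742, 0.671, 0.0, 0.001]
ft_force: [0.0, 0.0, 0.7]
grip_width: 0.0212
grip_force: 12.0
turn -0.0002
delta in tool axes after turn [-0.0016  0.0047  0.0507] theta 1.4698 tilt [ 1.6e-03 -5.0e-04 -1.0e+00] z 0.1407
[257.94867861 204.90280591] [257.72790052 275.96443554]
[257.9500307  201.87372977] [257.72904561 271.84648738]
[263.59026582 197.36662689]
```

View pics/w4.png

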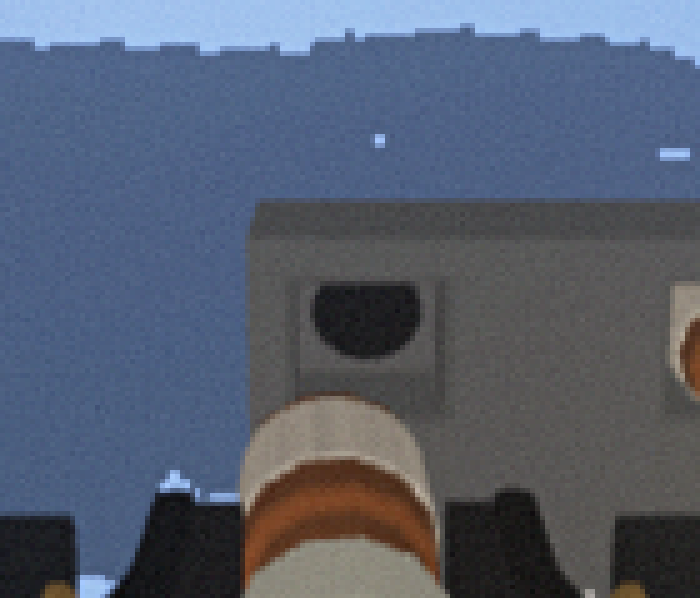

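The crop shows the vial bottom's front edge at about (257,206), centred on the TCP. The pocket2 mouth is centred near (263,196).

```bash
python3 -m creep '[[[-0.0005, 0.0045, 0.01], 0], [[0, 0, 0.02], 0], [[0, 0, 0.02], 0], [[0, 0, 0.005], 0], [[0, 0, 0], 0], [[0, 0, 0], 0], [[0, 0, 0], 0]]'
python3 - <<'E'
from h import *
go([.4970,.0330,.047],1.47)
E
```

```text
time: 11.18
position: [0.4965, 0.0344, 0.0861]
tool_rot: [0.742, 0.671, 0.0, 0.001]
ft_force: [0.6, 0.4, 0.3]
grip_width: 0.0212
grip_force: 12.0
turn 0.0002
delta in tool axes after turn [-0.0013  0.0006  0.0391] theta 1.4702 tilt [ 1.4e-03 -2.0e-04 -1.0e+00] z 0.0861
```

```bash
python3 -m creep '[[[-0.0005, 0.0003, 0.004], 0], [[0, 0, 0.004], 0], [[0, 0, 0.004], 0], [[0, 0, 0.004], 0], [[0, 0, 0.004], 0], [[0, 0, 0.004], 0], [[0, 0, 0], 0]]'
python3 -m creep '[[[0, 0, 0.004], 0], [[0, 0, 0.004], 0], [[0, 0, 0.004], 0], [[0, 0, 0.003], 0], [[0, 0, 0], 0], [[0, 0, 0], 0]]'
```

```text
time: 11.77
position: [0.4962, 0.0342, 0.0608]
tool_rot: [0.742, 0.671, 0.0, 0.0]
ft_force: [1.7, -0.4, -0.9]
grip_width: 0.0213
grip_force: 12.0
time: 12.27
position: [0.4958, 0.0343, 0.0467]
tool_rot: [0.742, 0.671, -0.0, -0.0]
ft_force: [0.3, -0.5, 4.1]
grip_width: 0.0212
grip_force: 12.0
```

```bash
python3 -m creep '[[[0, 0, 0.001], 0], [[0, 0, 0], 0], [[0, 0, 0], 0]]'
python3 -m creep '[[[0, 0, 0], 0], [[0, 0, 0], 0], [[0, 0, 0], 0], [[0, 0, 0], 0]]' 0.036
python3 -m creep '[[[0, 0, -0.02], 0], [[0, 0, -0.03], 0], [[0, 0, -0.04], 0], [[0, 0, -0.04], 0], [[-0.03, 0.02, -0.02], 0], [[-0.03, 0.02, 0], 0], [[-0.03, 0.02, 0], 0], [[0, 0, 0], 0], [[0, 0, 0], 0], [[0, 0, 0], 0], [[0, 0, 0], 0], [[0, 0, 0], 0]]'
python3 - <<'E'
from h import *
from rig import robot
import pickle
o=robot.get_obs();print(o['joint_velocities'].round(3))
c=robot.camera('wrist');pickle.dump((o,c),open('rackw.pkl','wb'));cv2.imwrite('pics/w5.png',c['img'][:,:,::-1])
c2=robot.camera('top');cv2.imwrite('pics/top1.png',c2['img'][:,:,::-1])
go([.5424,-.0159,.2])
for k in('orange','green'):
  for p,a,m in blobs(masks(c['img'])[k],60): print(k,p,a,onz(c,*p,.02 if k=='orange' else .047).round(4),cv2.minAreaRect(np.argwhere(m)[:,::-1].astype('float32')))
print('slot pred',proj(c,[.6026,-.0220,.04]),'bar',proj(c,[.6026,-.0220,.02]))
E
```

```text
time: 12.52
position: [0.4959, 0.0343, 0.0464]
tool_rot: [0.742, 0.671, 0.0, 0.0]
ft_force: [-2.1, 0.0, 10.4]
grip_width: 0.0211
grip_force: 12.0
time: 12.85
position: [0.4953, 0.0344, 0.0451]
tool_rot: [0.742, 0.671, -0.0, -0.001]
ft_force: [-0.2, 0.3, 0.5]
grip_width: 0.034
grip_force: 0.0
time: 13.85
position: [0.5455, -0.0599, 0.195]
tool_rot: [0.741, 0.671, -0.0, -0.001]
ft_force: [0.2, -0.1, -0.9]
grip_width: 0.0358
grip_force: 0.0
[ 0.002 -0.002 -0.006  0.001 -0.001  0.   ]
delta in tool axes after turn [ 0.0437 -0.0079 -0.0046] theta 1.4722 tilt [-1.e-03  4.e-04 -1.e+00] z 0.1953
orange [312.1  131.88] 266 [ 0.6033 -0.0197  0.02  ] ((311.97503662109375, 132.99876403808594), (5.742826461791992, 50.23724365234375), 2.8624050617218018)
green [323.48 129.54] 704 [ 0.6098 -0.0161  0.047 ] ((323.31646728515625, 132.4609375), (5.362680912017822, 141.34085083007812), 3.2704875469207764)
slot pred [314.72931521 136.10613098] bar [311.50459115 134.22580833]
```

View pics/w5.png

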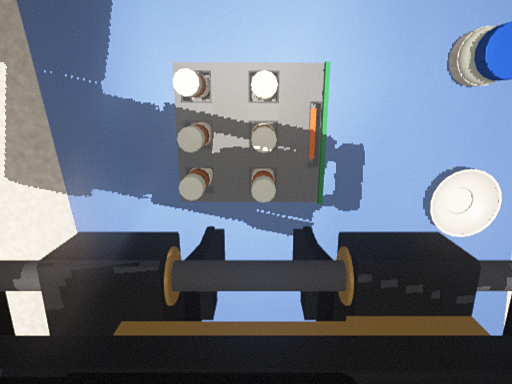

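The wrist view shows all six pockets filled. The orange bar is at (312,133), within about 1 mm of prediction, and the lip is at x≈324. Next I move to view the holder.

```bash
python3 -m creep '[[[0.034, -0.001, -0.003], 0], [[0.034, -0.001, -0.003], 0], [[0.034, -0.001, -0.003], 0], [[0.034, -0.001, -0.003], 0], [[0.034, -0.001, -0.003], 0], [[0.034, -0.001, -0.003], 0], [[0.034, -0.001, -0.003], 0], [[0.034, -0.001, -0.003], 0], [[0.034, -0.001, 0], 0], [[0.034, -0.001, 0], 0], [[0, 0, 0], 0], [[0, 0, 0], 0], [[0, 0, 0], 0], [[0, 0, 0], 0]]' 0.05
python3 - <<'E'
from h import *
from rig import robot
import pickle
o=robot.get_obs();c=robot.camera('wrist');cv2.imwrite('pics/w6.png',c['img'][:,:,::-1]);pickle.dump(c,open('w6.pkl','wb'))
print(o['joint_velocities'].round(3))
for k in('yellow','green'):
  for p,a,m in blobs(masks(c['img'])[k],60):
    b=cv2.boxPoints(cv2.minAreaRect(np.argwhere(m)[:,::-1].astype('float32')));print(k,p,a,b.round(1).tolist(),[onz(c,*q,.102)[:2].round(4).tolist() for q in b])
go([.57,.34,.1])
E
```

```text
time: 15.12
position: [0.5702, 0.277, 0.2194]
tool_rot: [0.742, 0.671, -0.001, -0.0]
ft_force: [0.8, -0.4, -0.5]
grip_width: 0.0498
grip_force: 0.0
[-0.013 -0.004  0.     0.002  0.001  0.001]
green [248.8  101.06] 336 [[243.89999389648438, 79.0], [251.3000030517578, 78.5999984741211], [253.8000030517578, 123.69999694824219], [246.39999389648438, 124.0999984741211]] [[0.568, 0.3692], [0.574, 0.3689], [0.5723, 0.3338], [0.5662, 0.3341]]
delta in tool axes after turn [ 0.063  -0.0068  0.1194] theta 1.4694 tilt [-7.e-04 -6.e-04 -1.e+00] z 0.2195
```

View pics/w6.png

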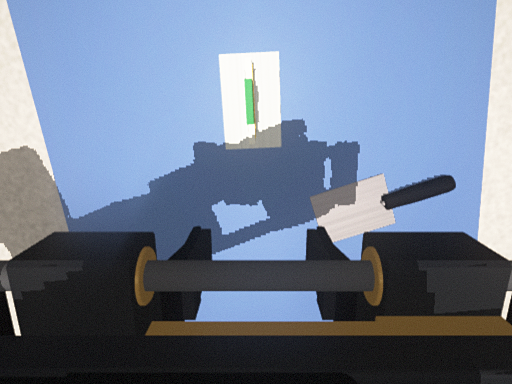

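```bash
python3 - <<'E'
from h import *
import pickle
c=pickle.load(open('w6.pkl','rb'));T=pickle.load(open('top0.pkl','rb'))
print('top tab',onz(T,99.89,204.44,.1))
g=c['img'].min(2);m=(g>150).astype('uint8');m[:, :205]=0;m[:,295:]=0;m[165:]=0
b=max(blobs(m),key=lambda t:t[1])[2]; print(b.sum())
for side in(0,-1):
  pts=np.array([[np.flatnonzero(b[v])[side],v] for v in range(60,118)],float)
  w=np.array([onz(c,*p,.024)[:2] for p in pts]);f=np.polyfit(w[:,1],w[:,0],1);print('edge yaw',-np.arctan(f[0]),'x at y=.35',np.polyval(f,.35))
G=masks(c['img'])['green']
for side in(0,-1):
  pts=np.array([[np.flatnonzero(G[v])[side]+(.5 if side else -.5),v] for v in range(82,121)],float)
  w=np.array([onz(c,*p,.102)[:2] for p in pts]);f=np.polyfit(w[:,1],w[:,0],1);print('tab yaw',-np.arctan(f[0]),np.polyval(f,.3515))
E
```

```text
top tab [0.56948566 0.35046512 0.1       ]
11787
edge yaw -0.14274501811811724 x at y=.35 0.5217645000299316
edge yaw -0.07131999217579799 x at y=.35 0.614640407099468
tab yaw -0.059255876727024565 0.5671042344725067
tab yaw -0.04569670301096598 0.573110475467318
```

```bash
python3 - <<'E'
from h import *
go([.570,.351,.070],1.519)
E
python3 -m creep '[[[0, 0, 0], -0.05], [[0.036, -0.002, 0], 0], [[0.036, -0.002, 0], 0], [[0, 0, 0.02], 0], [[0, 0, 0], 0], [[0, 0, 0], 0], [[0, 0, 0], 0]]'
python3 - <<'E'
from h import *
go([.570,.351,.070],1.519)
E
```

```text
turn -0.0496
delta in tool axes after turn [ 0.0742 -0.0043  0.1495] theta 1.4694 tilt [-7.e-04 -6.e-04 -1.e+00] z 0.2195
time: 15.75
position: [0.5705, 0.3485, 0.1997]
tool_rot: [0.725, 0.689, -0.001, 0.0]
ft_force: [0.3, -0.3, 0.1]
grip_width: 0.05
grip_force: 0.0
turn -0.0
delta in tool axes after turn [ 0.0024 -0.0006  0.1297] theta 1.519 tilt [-7.e-04 -8.e-04 -1.e+00] z 0.1997
```

```bash
python3 -m creep '[[[0.0012, -0.0005, 0.035], 0], [[0, 0, 0.035], 0], [[0, 0, 0.025], 0], [[0, 0, 0.02], 0], [[0, 0, 0.015], 0], [[0, 0, 0], 0], [[0, 0, 0], 0]]'
python3 -m creep '[[[0, 0, 0], 0], [[0, 0, 0], 0], [[0, 0, 0], 0], [[0, 0, 0], 0], [[0, 0, 0], 0], [[0, 0, 0], 0], [[0, 0, 0], 0], [[0, 0, 0], 0], [[0, 0, 0], 0], [[0, 0, 0], 0]]' 0.0 40
```

```text
time: 16.33
position: [0.5702, 0.3502, 0.0697]
tool_rot: [0.725, 0.689, -0.0, -0.0]
ft_force: [-0.3, 0.7, 1.0]
grip_width: 0.05
grip_force: 0.0
time: 17.17
position: [0.5698, 0.3514, 0.0696]
tool_rot: [0.725, 0.689, 0.0, -0.0]
ft_force: [0.1, 1.2, 1.3]
grip_width: 0.0057
grip_force: 40.0
```

```bash
python3 -m creep '[[[0, 0, -0.01], 0], [[0, 0, -0.02], 0], [[0, 0, -0.03], 0], [[0, 0, -0.035], 0], [[0, 0, 0], 0], [[0, 0, 0], 0], [[0, 0, 0], 0], [[0, 0, 0], 0]]'
python3 - <<'E'
from h import *
from rig import robot
import pickle
o=robot.get_obs();c=robot.camera('wrist');cv2.imwrite('pics/w7.png',c['img'][:,:,::-1]);pickle.dump((o,c),open('w7.pkl','wb'))
p=o['position'];m=R.from_quat(o['tool_rot']).as_matrix()
print('tongue corners pred',[proj(c,p+m@[a,0,.0637]).round(1).tolist() for a in(.028,-.028)],'shoulder',[proj(c,p+m@[a,0,.0357-.034]).round(1).tolist() for a in(.038,-.038)],'low',[proj(c,p+m@[a,0,.0357]).round(1).tolist() for a in(.038,-.038)])
go([.6027,-.0217,.17],1.470)
E
```

```text
time: 17.83
position: [0.5686, 0.3508, 0.1632]
tool_rot: [0.725, 0.689, -0.002, -0.001]
ft_force: [-0.3, -0.3, -0.7]
grip_width: 0.0058
grip_force: 40.0
tongue corners pred [[258.0, 170.9], [258.0, 245.7]] shoulder [[257.9, 175.5], [257.9, 307.5]] low [[258.0, 163.6], [257.9, 277.1]]
turn 0.0508
delta in tool axes after turn [-0.3672  0.0715 -0.0072] theta 1.5208 tilt [-0.0034 -0.0014 -1.    ] z 0.1628
```

View pics/w7.png

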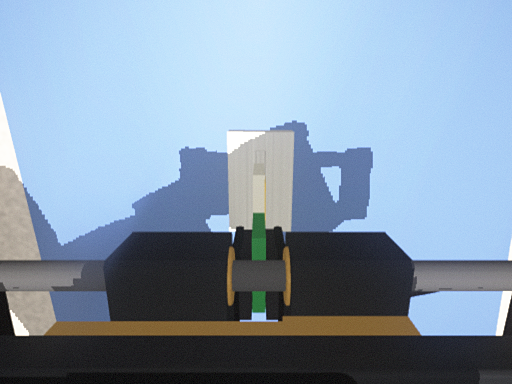

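The holder is gripped and lifted out. The tab's front edge is near (259,213), with the panel running up to about (259,165).

```bash
python3 - <<'E'
from h import *
import pickle
o,c=pickle.load(open('w7.pkl','rb'));im=c['img'];p=o['position'];m=R.from_quat(o['tool_rot']).as_matrix()
for n,a,z in(('tab top front',.018,-.0323),('tab low front',.018,.0017),('panel top front',.038,.0017),('panel low front',.038,.0357),('tongue low front',.028,.0637)):
    print(n,proj(c,p+m@[a,0,z]).round(1),proj(c,p+m@[a+.002,0,z]).round(1))
for v in list(range(144,182,2))+list(range(206,220)): print(v,im[v,253:266:3].tolist())
E
```

```text
tab top front [257.8 239. ] [257.8 234.6]
tab low front [257.9 213.2] [257.9 209.5]
panel top front [257.9 175.5] [257.9 171.5]
panel low front [258.  163.6] [258.  160.3]
tongue low front [258.  170.9] [258. 168.]
144 [[200, 197, 193], [192, 191, 188], [190, 192, 187], [189, 188, 186], [190, 190, 185]]
146 [[200, 198, 195], [193, 193, 190], [190, 188, 183], [192, 193, 187], [189, 189, 186]]
148 [[197, 198, 191], [190, 190, 184], [196, 192, 191], [190, 187, 183], [183, 183, 179]]
150 [[199, 198, 196], [182, 179, 176], [182, 182, 175], [184, 184, 178], [187, 183, 178]]
152 [[197, 192, 188], [185, 184, 179], [186, 186, 180], [188, 184, 182], [166, 164, 162]]
154 [[198, 195, 190], [182, 179, 174], [185, 183, 180], [186, 186, 181], [165, 163, 158]]
156 [[197, 196, 189], [175, 176, 169], [187, 185, 180], [193, 190, 186], [169, 168, 163]]
158 [[199, 199, 193], [179, 178, 172], [187, 188, 182], [193, 188, 184], [174, 169, 165]]
160 [[201, 199, 195], [175, 175, 172], [185, 183, 180], [190, 187, 182], [172, 172, 165]]
162 [[194, 195, 188], [178, 176, 172], [185, 185, 176], [186, 184, 176], [1
[... 1328 characters left out ...]
], [208, 204, 188], [196, 172, 116]]
212 [[161, 171, 149], [168, 178, 152], [170, 179, 157], [164, 176, 154], [200, 181, 122]]
213 [[92, 127, 95], [87, 129, 92], [89, 128, 92], [86, 129, 87], [197, 174, 117]]
214 [[64, 110, 70], [46, 101, 55], [46, 102, 57], [48, 106, 62], [200, 177, 122]]
215 [[63, 107, 68], [49, 105, 61], [45, 101, 57], [43, 103, 55], [200, 178, 119]]
216 [[62, 110, 70], [49, 104, 62], [51, 106, 63], [50, 107, 65], [205, 182, 126]]
217 [[65, 108, 71], [51, 106, 60], [53, 107, 62], [52, 105, 61], [205, 180, 125]]
218 [[60, 108, 69], [47, 100, 58], [56, 109, 67], [45, 101, 58], [210, 185, 129]]
219 [[56, 104, 64], [50, 107, 64], [47, 102, 58], [52, 108, 65], [204, 179, 123]]
```

```bash
python3 -m creep '[[[0, 0, 0], 0.0508], [[-0.0334, 0.0065, -0.001], 0], [[-0.0334, 0.0065, 0], 0], [[-0.0334, 0.0065, 0], 0], [[-0.0334, 0.0065, 0], 0], [[-0.0334, 0.0065, 0], 0], [[-0.0334, 0.0065, 0], 0], [[-0.0334, 0.0065, 0], 0], [[-0.0334, 0.0065, 0], 0], [[-0.0334, 0.0065, 0], 0], [[-0.0334, 0.0065, 0], 0], [[-0.0334, 0.0065, 0], 0], [[0, 0, 0], 0], [[0, 0, 0], 0], [[0, 0, 0], 0], [[0, 0, 0], 0], [[0, 0, 0], 0]]'
python3 - <<'E'
from h import *
from rig import robot
import pickle
go([.6027,-.0217,.12],1.470)
o=robot.get_obs();print(o['joint_velocities'].round(3))
c=robot.camera('wrist');cv2.imwrite('pics/w8.png',c['img'][:,:,::-1])
G=masks(c['img'])['green']
for p,a,m in blobs(G,100): print(p,a,onz(c,*p,.047).round(4))
# lip edges, rays onto z=.047
w=[]
for v in range(20,240):
    u=np.flatnonzero(G[v,280:345])
    if 2<=len(u)<14: w.append(onz(c,280+u.mean(),v,.047)[:2])
w=np.array(w);f=np.polyfit(w[:,1],w[:,0],1);print('lip yaw',-np.arctan(f[0]),'x at slot y',np.polyval(f,-.022),'y range',w[:,1].min(),w[:,1].max(),len(w))
E
```

```text
time: 19.3
position: [0.6035, -0.0198, 0.1651]
tool_rot: [0.741, 0.671, -0.0, -0.001]
ft_force: [-0.2, 0.5, -0.9]
grip_width: 0.0057
grip_force: 40.0
turn 0.0019
delta in tool axes after turn [-0.0019 -0.0006  0.0451] theta 1.4719 tilt [-1.2e-03  5.0e-04 -1.0e+00] z 0.1651
[ 0.001 -0.007 -0.004 -0.003 -0.001 -0.001]
[262.15 204.21] 1112 [ 0.6056 -0.0328  0.047 ]
[258.29 301.08] 275 [ 0.5927 -0.1291  0.047 ]Traceback (most recent call last):
  File "<stdin>", line 14, in <module>
IndexError: too many indices for array: array is 1-dimensional, but 2 were indexed
```

```bash
python3 - <<'E'
from h import *
c_im=cv2.imread('pics/w8.png')[:,:,::-1]
from rig import robot
c=robot.camera('wrist');im=c['img'];G=masks(im)['green'];O=masks(im)['orange']
for v in range(100,212,8): print(v,np.flatnonzero(G[v])[[0,-1]] if G[v].any() else '',np.flatnonzero(O[v])[[0,-1]] if O[v].any() else '')
for n,q in dict(lipT=(.066,.065,.047),lipTo=(.070,.065,.047),lipM=(.066,0,.047),lipMo=(.070,0,.047),mouthL=(.056,.03,.04),mouthR=(.065,.03,.04),bar=(.064,.025,.02)).items():
    y=-.1007;x=[.5424+np.cos(y)*q[0]-np.sin(y)*q[1],-.0159+np.sin(y)*q[0]+np.cos(y)*q[1],q[2]];print(n,proj(c,x).round(1))
E
```

```text
100  
108  
116 [264 269] 
124 [264 269] 
132 [264 269] 
140 [264 269] 
148 [264 268] 
156 [264 268] 
164 [264 268] 
172 [265 268] 
180 [266 268] 
188 [266 268] 
196 [266 268] 
204 [266 268] 
lipT [264.1 116.3]
lipTo [269.  116.3]
lipM [263.6 192.7]
lipMo [268.1 192.7]
mouthL [252.2 157.3]
mouthR [262.5 157.3]
bar [261.2 159.3]
```

```bash
python3 -m creep '[[[-0.002, -0.0006, 0.01], 0.0015], [[0, 0, 0.02], 0], [[0, 0, 0.02], 0], [[0, 0, 0.003], 0], [[0, 0, 0], 0], [[0, 0, 0], 0], [[0, 0, 0], 0], [[0, 0, 0], 0]]'
python3 - <<'E'
from h import *
go([.6026,-.0219,.076],1.470)
E
```

```text
time: 20.07
position: [0.6041, -0.0234, 0.1137]
tool_rot: [0.742, 0.67, 0.001, 0.001]
ft_force: [0.3, -0.3, -0.4]
grip_width: 0.0055
grip_force: 40.0
turn -0.0014
delta in tool axes after turn [ 0.0014 -0.0016  0.0377] theta 1.4686 tilt [ 2.4e-03 -5.0e-04 -1.0e+00] z 0.1137
```

```bash
python3 -m creep '[[[0, 0, 0], 0], [[0, 0, 0], 0], [[0, 0, 0], 0]]' >/dev/null; python3 - <<'E'
from h import *
go([.6026,-.0219,.076],1.470)
E
python3 -m creep '[[[0, 0, 0], 0], [[0, 0, 0], 0], [[0, 0, 0], 0]]'>/dev/null; python3 - <<'E'
from h import *
go([.6026,-.0219,.076],1.470)
E
```

```text
turn -0.0015
delta in tool axes after turn [ 0.0014 -0.001   0.0371] theta 1.4685 tilt [ 9.e-04 -2.e-04 -1.e+00] z 0.1131
turn -0.0015
delta in tool axes after turn [ 0.0013 -0.0007  0.0366] theta 1.4685 tilt [ 0. -0. -1.] z 0.1126
```

```bash
python3 -m creep '[[[0.0012, -0.0006, 0.001], 0], [[0, 0, 0.003], 0], [[0, 0, 0.003], 0], [[0, 0, 0.003], 0], [[0, 0, 0.002], 0], [[0, 0, 0.002], 0], [[0, 0, 0.002], 0], [[0, 0, 0], 0], [[0, 0, 0], 0]]'
python3 - <<'E'
from h import *
go([.6026,-.0219,.076],1.470)
E
```

```text
time: 21.32
position: [0.6026, -0.022, 0.0964]
tool_rot: [0.742, 0.67, -0.0, -0.0]
ft_force: [-0.4, 0.2, -0.9]
grip_width: 0.0055
grip_force: 40.0
turn -0.0015
delta in tool axes after turn [ 0.0001 -0.      0.0204] theta 1.4685 tilt [-3.e-04  1.e-04 -1.e+00] z 0.0964
```

```bash
python3 -m creep '[[[0, 0, 0.003], 0], [[0, 0, 0.003], 0], [[0, 0, 0.003], 0], [[0, 0, 0.003], 0], [[0, 0, 0.002], 0], [[0, 0, 0], 0], [[0, 0, 0], 0]]'
python3 -m creep '[[[0, 0, 0.002], 0], [[0, 0, 0.002], 0], [[0, 0, 0.001], 0], [[0, 0, 0.001], 0], [[0, 0, 0], 0], [[0, 0, 0], 0]]'
```

```text
time: 21.9
position: [0.6027, -0.022, 0.0828]
tool_rot: [0.742, 0.67, -0.0, -0.0]
ft_force: [-1.3, 0.8, 4.3]
grip_width: 0.0056
grip_force: 40.0
time: 22.4
position: [0.6028, -0.0221, 0.0771]
tool_rot: [0.742, 0.67, 0.0, 0.0]
ft_force: [-1.2, 0.2, 6.8]
grip_width: 0.0056
grip_force: 40.0
```

Spring contact came at about 4 N, and the force is rising as expected. I push on until the hard stop.

```bash
python3 -m creep '[[[0, 0, 0.001], 0], [[0, 0, 0.0005], 0], [[0, 0, 0.0005], 0], [[0, 0, 0], 0], [[0, 0, 0], 0]]'
python3 -m creep '[[[0, 0, 0.001], 0], [[0, 0, 0], 0], [[0, 0, 0], 0], [[0, 0, 0], 0]]'
```

```text
time: 22.82
position: [0.6028, -0.022, 0.0755]
tool_rot: [0.742, 0.67, 0.0, 0.0]
ft_force: [-2.0, -0.6, 9.0]
grip_width: 0.0059
grip_force: 40.0
time: 23.15
position: [0.6029, -0.022, 0.0755]
tool_rot: [0.742, 0.67, 0.0, 0.0]
ft_force: [-3.4, 0.2, 14.6]
grip_width: 0.0059
grip_force: 40.0
```

```bash
python3 -m creep '[[[0, 0, 0.0006], 0], [[0, 0, 0], 0], [[0, 0, 0], 0], [[0, 0, 0], 0], [[0, 0, 0], 0], [[0, 0, 0], 0]]'
python3 - <<'E'
from h import *
from rig import robot
a=robot.camera('side')['img'];b=robot.camera('top')['img']
f=lambda i:cv2.resize(i[:,:,::-1],None,fx=2.9,fy=2.9,interpolation=cv2.INTER_CUBIC)
cv2.imwrite('pics/last.png',np.hstack([f(a[90:270,200:336]),f(b[110:290,200:336])]))
E
```

```text
time: 23.65
position: [0.6029, -0.0221, 0.0755]
tool_rot: [0.742, 0.67, 0.0, 0.0]
ft_force: [-4.3, 0.7, 17.0]
grip_width: 0.0055
grip_force: 40.0
```

View pics/last.png

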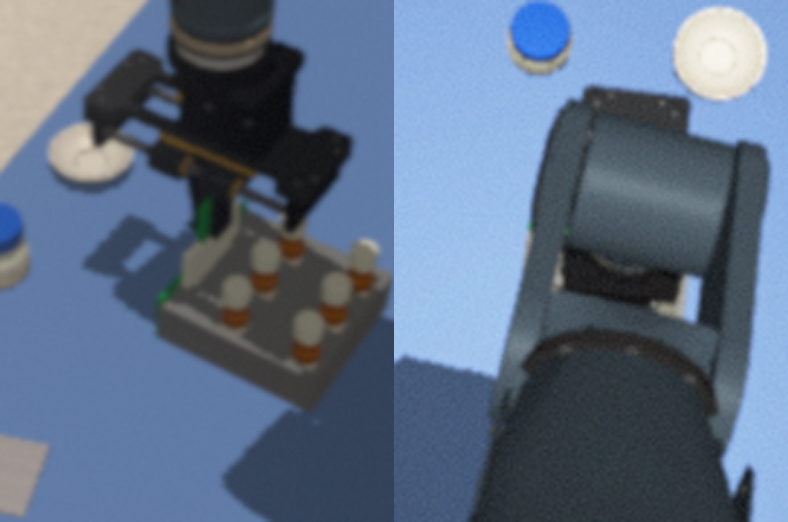

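The left (side) half of the picture shows all six vials upright at equal height. The holder, near (210,245), is seated behind the lip with its shoulders on the rack. The press is steady at about 17 N with z unchanged, so I hand in.

```bash
python3 -c "
from rig import robot
print(robot.hand_in())"
```

```text
the job is handed in; nothing more can be done
None
```

I handed the job in at about 24 s: both spare vials stand on the floors of the two empty pockets, and the label holder is home in the slot, label over the lip, still gripped at 40 N and pressed down with about 17 N; no verdict came back.

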